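# Rake drying pucks into one even layer

## Robot

A 6-joint arm with a two-finger parallel gripper is mounted at the origin on the work surface. World frame = base frame: x ahead of the robot, y to its left, z up, the work surface at z = 0. Lengths are in mm, angles in rad, forces in N, time in s.
With the tool pointing down it reaches from about 350 to 725 mm from the base axis. Payload 4.3 kg.
Tool frame: the origin (TCP) lies on the front face of the gripper's body, between the roots of the fingers; the fingertips stand 73 mm ahead of it and the grasp point (between the pads) lies 54 mm ahead of it (robot.finger_overhang is the distance from the TCP to the fingertips, in mm); z points along the fingers, y is the line along which they close (so a half turn about z gives the same grasp; the last joint's range is limited). The gripper opens to 85 mm and grips with 20 to 120 N. Pads are 22 mm wide; open, the fingers measure 114 mm over their backs; the gripper's body (76 mm by 85 mm) begins 54 mm behind the grasp point. The pads swing forward as they close: fully open they stand 13 mm farther back than shut.
Start: joints at [-1.229, 0.377, 0.081, 1.274, 0, 1.46], TCP at [251.05, -517.332, 303.929] pointing down, gripper open.
Joint ranges: [-2.72, 2.72], [-0.84, 1.66], [-1.02, 1.22], [-1.77, 2.12], [-1.37, 1.28], [-3.14, 3.14]. Speed limits (rad/s): [2.57, 2.57, 3.14, 3.14, 3.14, 3.14].

## Interface

Orientations are given as a unit quaternion [x, y, z, w].
In Python, from workcell import robot, fingers, solve_ik, vision, ticket, masks_of, readout gives the robot as it stands. Calls block until the motion is done:
- robot.movep(position, orientation): joint-space move of the TCP to a pose.
- robot.servo_line(position, rotation=None, v=150, contact_N=None): straight line of the TCP; rotation=None keeps the orientation; v is the mean speed in mm/s. With contact_N (N) it stops when the force on the tool has changed by that much, and returns True; else False.
- robot.move_joints(angles): joint-space move.
- fingers.gripper_to(opening, grip_force=None): opening from 0.0 (shut) to 1.0 (fully open); grip_force is the grip in N (None keeps the last); returns when the fingers have stopped.
- robot.sleep(seconds).
- solve_ik(position, orientation): joint angles nearest the present ones, or None.
- vision.read_camera(name): name is "scene" or "top"; returns a dict with "frame" (480x640x3 uint8, red, green, blue), "fovy" (degrees; the focal length in pixels is half the picture's height over the tangent of half this angle, whatever the lens; pixels are square), "cx", "cy" (the principal point, pixels), "k1" (the pictures are not rectified: a ray, as slopes to the right and down, at radius r is drawn at 1 + k1 r^2 times it, then the intrinsics apply), "R" (3x3) and "t" (3): a world point X has camera coordinates R X + t. Camera axes: x right, y down, z forward; pixel columns grow to the right and rows downward; lengths in mm; the calibration is good to about 2 mm. A picture is of the moment at which its call begins. There is no depth.
A pose or a line that the arm cannot do raises robot.MotionError and nothing moves.
- ticket.job_done(): hands the job in; it is judged then, once.
Trained networks look in the newest picture that a camera, given by its name, has taken for a name from the list of things; names that differ only in an ending like _2 or _b are one class to them, and where a whole thing is asked for, a point or a joint stands for the part that bears it (a point fixed in the world has none). Each returns a list of dicts, best first, with "p" (0 to 1); they miss things now and then, are a little off and sometimes report something else, mostly with a low value. They report only what shows in the picture. A call takes as long as a camera call. They do not tell look-alikes from the thing itself.
- masks_of(camera, query): "mask" (480x640 bool, what is visible of it) and "box" ([centre column, centre row, width, height] in pixels, round what is visible of it).
Readings, each from a call of its own:
- readout.get_time(): time.
- readout.get_joint_positions(): joint angles.
- readout.get_qvel(): joint speeds.
- readout.get_joint_torque(): joint torques, N m.
- readout.get_ee_pos(): TCP position.
- readout.get_orientation(): TCP orientation.
- readout.get_ft_force(): force on the tool from outside, world axes, zero at the start.
- readout.get_torque(): the same for the moment, N m.
- readout.get_opening(): opening from 0.0 (shut) to 1.0 (fully open).
- readout.get_grasp_force(): force on a finger pad.
Only numpy, scipy, OpenCV 4.12 (cv2) and the standard library are available. Lean on these libraries where they do the work, as an engineer would, in place of code of your own. Each camera call takes 0.05 s, during which the arm holds its last target. There are 200 camera calls.

## Task

Take the hand rake from its rest and rake the clay pucks, heaped two deep near the drying tray's open end, across to its closed end, so that all seven lie flat, one deep and closed up together there. Once the top pucks are down, rake in a stroke that starts behind the whole heap, with the tines kept lightly on the tray's floor all the way until the pucks press back, and hold them pressed there a full second with some 800 g; never bear on the tray or a puck with 1.5 kg or more, and keep the fingers off the pucks. Stand the rake back in its rest and leave the other things where they are.

Things in the scene. Friction and masses are not known exactly. Their poses are not given: they have to be found in the camera images.
- tray: Rigid aluminium drying tray, fixed, 260 x 120 x 26 mm high. Origin: underside centre; x along its length to the closed end, z up. Flat floor 4 mm thick. Walls 5 mm thick along both long sides and at the +x end (inner face at x = +125 mm; inner width 110 mm). The -x end (loading end, x = -130 mm) is open, without wall.
- rake: Rigid upright hand rake, 112 mm tall, about 160 g. Origin: middle of the row of tine tips (its lowest points); z up the handle, y along the row, x the raking direction. Row: 5 steel tines, 92 mm wide in all, 10 mm thick (x), gaps 13 mm. Head bar 14 x 92 mm at z = 30 to 42 mm. Wooden handle z = 42 to 112 mm, 22 (x) x 36 mm (y). Starts standing in the rest, axes parallel to the rest's.
- rake_grip (a point): Where to grip the rake: on the axis of its handle, 80 mm above the tine tips; 22 mm thick along the rake's x (close the fingers along x), axes as the rake's. Grip firmly: under load the rake can turn or slip a little in the fingers, so the tips' height is then only known to about 3 mm.
- rest: Wooden rest for the rake, fixed to the bench, 31 x 116 mm, 26 mm high. Origin: underside centre; axes: y along the slot. Slot open at the top, 19 mm wide (x) and 104 mm long (y), its floor 6 mm above the underside; the tines stand in it.
- puck1_center (a point): Clay drying puck, a disc 30 mm in diameter and 14 mm high, about 18 g; this point is its centre, z its axis. Starts flat on the tray's floor, in the lower layer of the heap at the loading half.
- puck2_center (a point): Clay drying puck, a disc 30 mm in diameter and 14 mm high, about 18 g; this point is its centre, z its axis. Starts flat on the tray's floor, in the lower layer of the heap at the loading half.
- puck3_center (a point): Clay drying puck, a disc 30 mm in diameter and 14 mm high, about 18 g; this point is its centre, z its axis. Starts flat on the tray's floor, in the lower layer of the heap at the loading half.
- puck4_center (a point): Clay drying puck, a disc 30 mm in diameter and 14 mm high, about 18 g; this point is its centre, z its axis. Starts flat on the tray's floor, in the lower layer of the heap at the loading half.
- puck5_center (a point): Clay drying puck, a disc 30 mm in diameter and 14 mm high, about 18 g; this point is its centre, z its axis. Starts lying on top of the lower pucks of the heap.
- puck6_center (a point): Clay drying puck, a disc 30 mm in diameter and 14 mm high, about 18 g; this point is its centre, z its axis. Starts lying on top of the lower pucks of the heap.
- puck7_center (a point): Clay drying puck, a disc 30 mm in diameter and 14 mm high, about 18 g; this point is its centre, z its axis. Starts lying on top of the lower pucks of the heap.
- jar: Bystander: glass jar with steel cap, 64 mm wide, 100 mm high; origin at the underside.
- canister: Bystander: aluminium canister, 60 mm wide, 60 mm high; origin at the underside.
- weight: Bystander: brass weight with a knob, 32 mm wide, 45 mm high; origin at the underside.
- square: Bystander: steel square lying flat, 90 x 80 mm, 12 mm high; origin at the underside.
- brush: Bystander: small brush lying on the bench; origin at the underside.
Things that resemble listed ones, but are neither listed nor needed, are in the scene too. Leave any blue or pink look-alike of the rake alone.

How it is judged:
By the outcome, as a careful person would: the job done as asked, in the order asked, and still so for the second after the job is handed in, with the robot touching nothing.
It also fails if it takes over 72 s, if anything falls off the work surface, if the arm or the gripper's body presses on something with over 40 N, if the wrist force passes 120 N, or if a joint passes its speed limit or range.

## Working session

There is one attempt and no reset: what is moved stays moved. The work goes in short steps, each a Python script; the robot and the scene stay as the last script left them, time stands still between calls to the robot, and variables do not carry over. Pictures are saved under pics/ and viewed, at most 10 in all, crops included, and the job is handed in when it is done.

```bash
ls; mkdir -p pics; cat > h.py <<'E'
import numpy as np, cv2
from workcell import robot, fingers, solve_ik, vision, ticket, masks_of, readout
def K(c):
    f=240/np.tan(np.radians(c["fovy"])/2)
    return f
def unproj(c,u,v,z):
    f=K(c); d=np.array([(u-c["cx"])/f,(v-c["cy"])/f]); s=d.copy()
    for _ in range(30): s=d/(1+c["k1"]*(s@s))
    R=np.array(c["R"]);t=np.array(c["t"])
    o=-R.T@t; r=R.T@np.array([s[0],s[1],1]); return o+r*(z-o[2])/r[2]
def proj(c,X):
    X=np.atleast_2d(X); p=X@np.array(c["R"]).T+np.array(c["t"]); s=p[:,:2]/p[:,2:]
    s=s*(1+c["k1"]*(s**2).sum(1,keepdims=True)); return s*K(c)+[c["cx"],c["cy"]]
def save(c,n): cv2.imwrite("pics/"+n,c["frame"][...,::-1])
E
python3 - <<'E'
from h import *
for n in ["top","scene"]:
    c=vision.read_camera(n); save(c,n+"0.png"); R=np.array(c["R"]);print(n,c["fovy"],c["k1"],-R.T@np.array(c["t"]),R[2])
    for q in ["tray","rake","rest","puck1_center"]:
        for m in masks_of(n,q): print(q,round(m["p"],2),np.round(m["box"],1),m["mask"].sum())
print(readout.get_time(), readout.get_orientation())
E
```

```text
pics
top 55.86197336029052 -0.04505376045271086 [ 476.76363384   -2.87081183 1218.01963657] [ 0.1221725  -0.00264713 -0.99250535]
tray 0.67 [355.  265.3 103.8  64.4] 4045
rake 0.94 [208.5 228.6  33.8  24.9] 422
rake 0.72 [272.  324.   28.3  20.7] 266
rake 0.58 [214.1 321.6  26.3  32.5] 281
rake 0.53 [235.2 271.   13.6  34.3] 288
rest 0.79 [237.6 271.9  14.6  44.5] 338
puck1_center 0.2 [238.2 269.9  14.5  45.9] 286
scene 55.42384003302338 0.00017061112758797164 [935.09062762 481.63345466 736.5329021 ] [-0.3884423  -0.56020821 -0.73162787]
tray 0.75 [328.1 245.6 126.9  99.5] 4774
rake 0.88 [409.6 392.5  57.2  51.3] 1379
rake 0.87 [424.6 319.4  39.9  56. ] 1083
rake 0.73 [443.4 263.4  25.9  61.9] 943
rake 0.71 [495.7 303.8  56.1  45.1] 1343
rest 0.96 [420.5 335.2  59.   51.3] 687
0.5 [ 9.74592038e-01  2.23987407e-01 -6.18181684e-06  3.96788421e-06]
```

View pics/top0.png

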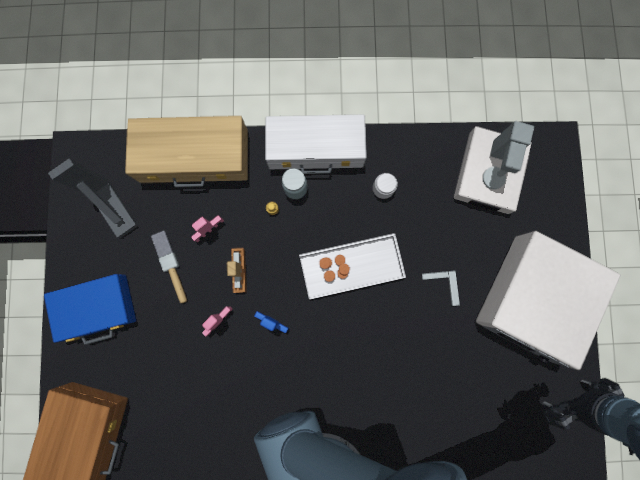

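View pics/scene0.png

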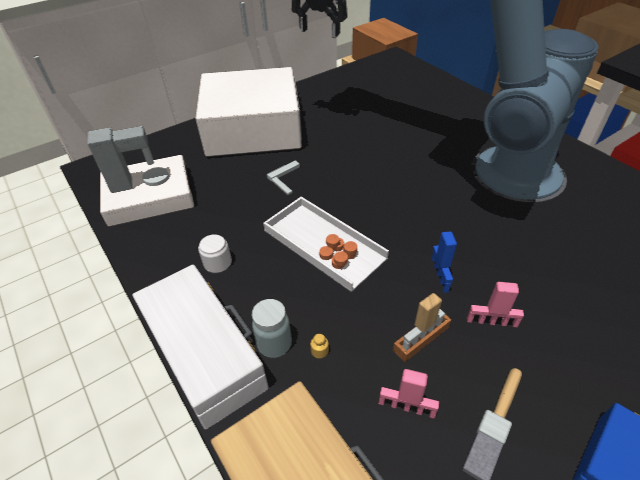

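The top view shows the wooden-handled rake in its rest at about (237,270). The tray is centred near (353,266), with its open end on the left and the heap at about (335,268). The pink and blue rakes are look-alikes. Next I'll enlarge these areas.

```bash
python3 - <<'E'
from h import *
a=cv2.imread("pics/top0.png")[225:305,220:420]; cv2.imwrite("pics/c1.png",cv2.resize(a,None,fx=4,fy=4,interpolation=cv2.INTER_CUBIC))
b=cv2.imread("pics/scene0.png")[190:365,255:465]; cv2.imwrite("pics/c2.png",cv2.resize(b,(720,600),interpolation=cv2.INTER_CUBIC))
for n in ["top","scene"]:
    c=vision.read_camera(n)
    for q in ["tray","rest","rake"]:
        for m in masks_of(n,q):
            b=m["box"]; 
            if q=="rake" and abs(b[0]-(235 if n=="top" else 425))>6: continue
            k=m["mask"].astype(np.uint8); cnt=max(cv2.findContours(k,0,2)[0],key=cv2.contourArea)
            print(n,q,m["p"],[np.round(x,1) for x in cv2.minAreaRect(cnt)])
            if q!="rake": print(cv2.boxPoints(cv2.minAreaRect(cnt)).round(1).tolist(), [unproj(c,*p,26).round(0)[:2].tolist() for p in cv2.boxPoints(cv2.minAreaRect(cnt))])
E
```

```text
top tray 0.73 [array([234. , 269.7]), array([35.2, 13.8]), np.float64(86.4)]
[[226.0, 252.60000610351562], [239.89999389648438, 251.8000030517578], [242.10000610351562, 286.8999938964844], [228.1999969482422, 287.70001220703125]] [[590.0, 241.0], [592.0, 204.0], [499.0, 198.0], [497.0, 235.0]]
top tray 0.62 [array([352.4, 266.3]), array([47.4, 98.5]), np.float64(77.8)]
[[299.29998779296875, 253.5], [395.5, 232.6999969482422], [405.5, 279.0], [309.29998779296875, 299.8999938964844]] [[584.0, 47.0], [635.0, -210.0], [511.0, -231.0], [462.0, 23.0]]
top rake 0.91 [array([234. , 269.5]), array([33., 12.]), np.float64(90.0)]
scene tray 0.64 [array([326.2, 240.2]), array([121.6,  55.8]), np.float64(35.1)]
[[260.3999938964844, 228.10000610351562], [292.5, 182.5], [391.8999938964844, 252.39999389648438], [359.79998779296875, 298.0]] [[647.0, -191.0], [504.0, -281.0], [462.0, 36.0], [589.0, 88.0]]
scene tray 0.38 [array([332., 240.]), array([14., 14.]), np.float64(90.0)]
[[325.0, 233.0], [339.0, 233.0], [339.0, 247.0], [325.0, 247.0]] [[541.0, -93.0], [517.0, -75.0], [542.0, -42.0], [565.0, -59.0]]
scene rest 0.67 [array([421.6, 334.6]), array([21.9, 63.9]), np.float64(51.6)]
[[389.79998779296875, 345.8999938964844], [439.79998779296875, 306.20001220703125], [453.3999938964844, 323.29998779296875], [403.3999938964844, 363.1000061035156]] [[612.0, 201.0], [480.0, 193.0], [488.0, 234.0], [615.0, 240.0]]
scene rake 0.87 [array([425.4, 323.5]), array([27.1, 61.7]), np.float64(24.4)]
```

View pics/c1.png

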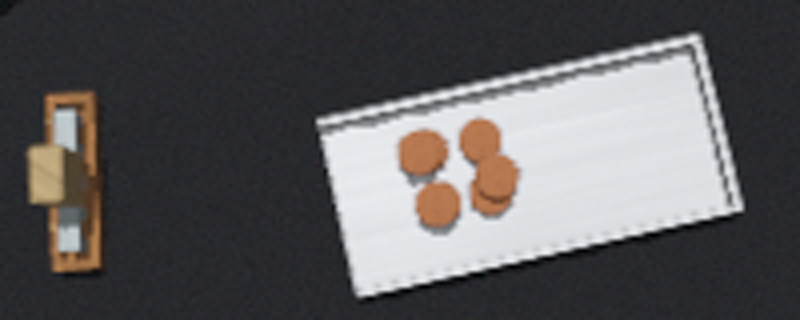

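View pics/c2.png

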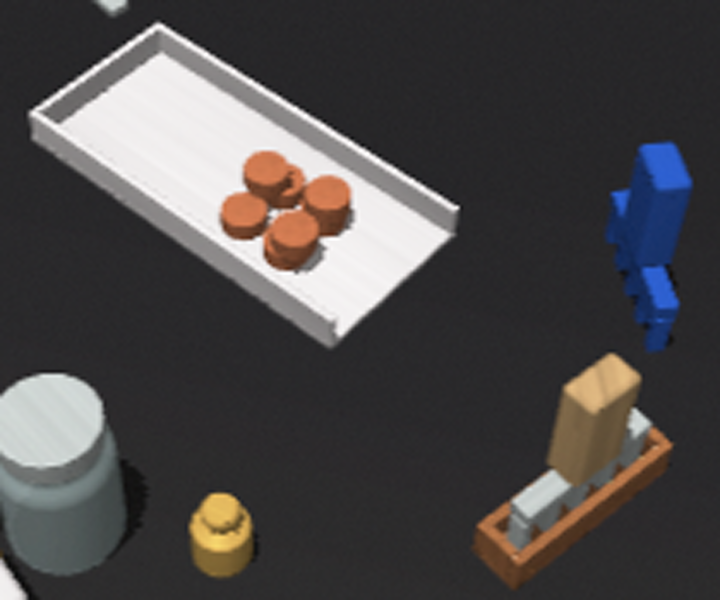

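The crops show three two-deep stacks and one lone lower puck, on the loading half of the tray. I'll fit the tray and rest poses from the corners in both cameras and locate the puck tops.

```bash
cat > fit.py <<'E'
from h import *
from scipy.optimize import least_squares
T=lambda p:(p[0]/4+219.6,p[1]/4+224.6)
S=lambda p:(p[0]/3.4286+254.6,p[1]/3.4286+189.6)
ct=vision.read_camera("top"); cs=vision.read_camera("scene")
def W(p,L): 
    c,s=np.cos(p[2]),np.sin(p[2]); L=np.atleast_2d(np.array(L,float))
    return np.c_[p[0]+c*L[:,0]-s*L[:,1], p[1]+s*L[:,0]+c*L[:,1], L[:,2]]
def fit(obs,p0):
    def r(p): return np.concatenate([(proj(c,W(p,L))-uv).ravel() for c,L,uv in obs])
    s=least_squares(r,p0,loss="soft_l1"); return s.x, r(s.x).round(1)
h=26
tray=[(ct,(-130,60,h),T((318,119))),(ct,(130,60,h),T((702,34))),(ct,(130,-60,h),T((744,211))),(ct,(-130,-60,h),T((357,298))),
(cs,(130,60,h),S((30,113))),(cs,(130,-60,h),S((158,23))),(cs,(-130,-60,h),S((459,208))),(cs,(-130,60,h),S((334,322)))]
rest=[(ct,(-15.5,58,h),T((45,92))),(ct,(15.5,58,h),T((95,90))),(ct,(15.5,-58,h),T((101,271))),(ct,(-15.5,-58,h),T((53,272))),
(cs,(-15.5,-58,h),S((672,446))),(cs,(-15.5,58,h),S((513,568))),(cs,(15.5,58,h),S((476,524)))]
pt,e=fit(tray,[548,-93,-1.37]); print("tray",pt.round(3),e)
pr,e=fit(rest,[545,218,-1.55]); print("rest",pr.round(3),e)
def loc(P): d=P[:2]-pt[:2]; c,s=np.cos(pt[2]),np.sin(pt[2]); return (round(c*d[0]+s*d[1]),round(-s*d[0]+c*d[1]))
for p in [(422,152),(438,205),(480,140),(497,176),(490,195)]: print("top",p,[loc(unproj(ct,*T(p),z)) for z in (18,32)])
for p in [(267,167),(286,183),(328,193),(245,210),(294,231),(287,243)]: print("sc",p,[loc(unproj(cs,*S(p),z)) for z in (18,32)])
for n,c in (("top",ct),("scene",cs)):
    fh=W(pr,[[a,b,118] for a in(-11,11) for b in (-18,18)]); print(n,proj(c,fh).round(1).tolist())
E
python3 fit.py
```

```text
tray [548.254 -89.588  -1.369] [-0.9  0.4 -1.4  0.2 -1.1  0.1 -0.8  0.3 -0.8 -0.7 -0.3 -0.9 -0.3 -0.7
 -1.1 -0.3]
rest [544.485 210.988  -1.532] [-0.2  0.5 -1.1  0.3 -0.9 -0.9 -0.7 -0.5 -0.5 -0.5  0.5 -0.9 -1.1 -0.3]
top (422, 152) [(-65, 25), (-65, 24)]
top (438, 205) [(-62, -12), (-63, -12)]
top (480, 140) [(-26, 24), (-27, 23)]
top (497, 176) [(-20, -2), (-21, -2)]
top (490, 195) [(-27, -13), (-28, -14)]
sc (267, 167) [(-16, -12), (-25, -2)]
sc (286, 183) [(-34, -10), (-43, 0)]
sc (328, 193) [(-59, -21), (-67, -11)]
sc (245, 210) [(-30, 24), (-39, 33)]
sc (294, 231) [(-64, 17), (-72, 26)]
sc (287, 243) [(-68, 27), (-76, 36)]
top [[226.2, 275.3], [225.7, 260.5], [235.3, 274.8], [234.7, 260.0]]
scene [[441.7, 298.9], [426.6, 310.1], [431.9, 290.6], [416.8, 301.5]]
```

```bash
cat >> h.py <<'E'
from scipy.spatial.transform import Rotation as Ro
TRAY=np.array([548.5,-91.0,-1.369]); REST=np.array([544.8,209.8,-1.532])
def quat(yaw,sgn=1):
    y=sgn*np.array([np.cos(yaw),np.sin(yaw),0]); z=np.array([0,0,-1.]); x=np.cross(y,z)
    return Ro.from_matrix(np.c_[x,y,z]).as_quat()
def at(P,lx,ly,z):
    c,s=np.cos(P[2]),np.sin(P[2]); return [P[0]+c*lx-s*ly,P[1]+s*lx+c*ly,z]
E
python3 - <<'E'
from h import *
# refine means: joint residual check
for s in (1,-1):
    for P,l in ((REST,[(0,0,140),(0,0,260)]),(TRAY,[(-110,0,138),(-110,0,240),(60,0,138)])):
        for x in l: 
            q=solve_ik(at(P,*x),quat(P[2],s)); print(s,x,None if q is None else np.round(q,2))
fs=[]
for _ in range(5): fs.append(readout.get_ft_force()); robot.sleep(0.02)
print(np.round(fs,2), readout.get_time())
E
```

```text
1 (0, 0, 140) [ 0.26  0.49 -0.18  0.9   0.   -2.92]
1 (0, 0, 260) [ 0.26  0.41  0.02  1.18  0.   -2.92]
1 (-110, 0, 138) [-0.09  0.39 -0.35  0.83  0.    2.85]
1 (-110, 0, 240) [-0.09  0.31 -0.19  1.08  0.    2.85]
1 (60, 0, 138) [-0.37  0.49 -0.2   0.89  0.    2.57]
-1 (0, 0, 140) [ 0.26  0.49 -0.18  0.9   0.    0.22]
-1 (0, 0, 260) [0.26 0.41 0.02 1.18 0.   0.22]
-1 (-110, 0, 138) [-0.09  0.39 -0.35  0.83  0.   -0.29]
-1 (-110, 0, 240) [-0.09  0.31 -0.19  1.08  0.   -0.29]
-1 (60, 0, 138) [-0.37  0.49 -0.2   0.89  0.   -0.57]
[[-0.89 -0.25 -0.07]
 [ 0.27  0.13 -0.3 ]
 [-0.4   0.11 -0.15]
 [-0.31 -0.52 -0.33]
 [-0.82 -0.2   0.94]] 1.0833
```

```bash
cat >> h.py <<'E'
def F(n=8):
    a=[]
    for _ in range(n): a.append(readout.get_ft_force()); robot.sleep(0.01)
    return np.mean(a,0)
E
python3 - <<'E'
from h import *
q=quat(REST[2],-1)
fingers.gripper_to(1.0)
robot.movep(at(REST,0,0,260),q)
c=vision.read_camera("scene"); save(c,"s1.png")
robot.servo_line(at(REST,0,0,140),v=120)
f0=F()
fingers.gripper_to(0.0,80)
print("closed",readout.get_opening(),readout.get_grasp_force(),(F()-f0).round(2),readout.get_ee_pos())
robot.servo_line(at(REST,0,0,150),v=30); print((F()-f0).round(2))
robot.servo_line(at(REST,0,0,240),v=120); print((F()-f0).round(2),readout.get_opening(),readout.get_ee_pos(),readout.get_time())
c=vision.read_camera("scene"); save(c,"s2.png")
E
```

```text
closed 0.24568553016861105 78.06960225105286 [0.08 0.76 1.61] [545.04448325 209.97515466 140.25606023]
[-0.32  0.28 -1.76]
[-0.02  0.1  -2.35] 0.24598636211856342 [544.11533422 209.62845772 238.80191422] 7.5167
```

View pics/s2.png

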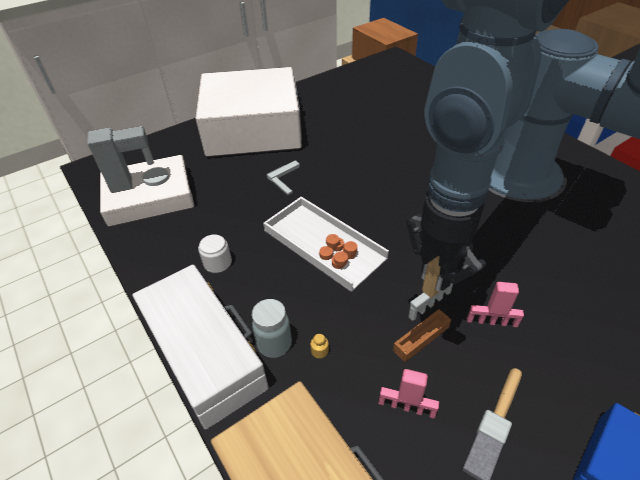

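The rake is held upright and clear of the rest. Next I'll sweep the top layer off, with the tips above the lower pucks.

```bash
python3 - <<'E'
from h import *
q=quat(TRAY[2],-1)
fingers.gripper_to(0.0,120)
robot.movep(at(TRAY,-108,0,240),q)
robot.servo_line(at(TRAY,-108,0,157),v=100)
robot.sleep(.2); f0=F()
hit=robot.servo_line(at(TRAY,8,0,157),v=45,contact_N=7)
print(hit,readout.get_ee_pos(),(F()-f0).round(2))
robot.servo_line(readout.get_ee_pos()+np.array([0,0,70]) if 1 else 0,v=100)
p=readout.get_ee_pos()
robot.movep(at(TRAY,-112,0,240),q)
print(readout.get_time())
for n in("top","scene"):
    c=vision.read_camera(n); x=(225,305,280,420) if n=="top" else (190,300,250,400)
    cv2.imwrite(f"pics/{n}3.png",cv2.resize(c["frame"][x[0]:x[1],x[2]:x[3],::-1],None,fx=5,fy=5,interpolation=cv2.INTER_CUBIC))
a=cv2.imread("pics/top3.png");b=cv2.imread("pics/scene3.png")
w=750; b=b[:550]; cv2.imwrite("pics/both3.png",np.vstack([cv2.resize(a,(480,274)),cv2.resize(b,(480,326))][:2]) if 0 else cv2.resize(b,(750,550)))
E
```

```text
False [550.06733016 -98.71070594 156.97833352] [-0.19  0.14  0.17]
14.025
```

View pics/both3.png

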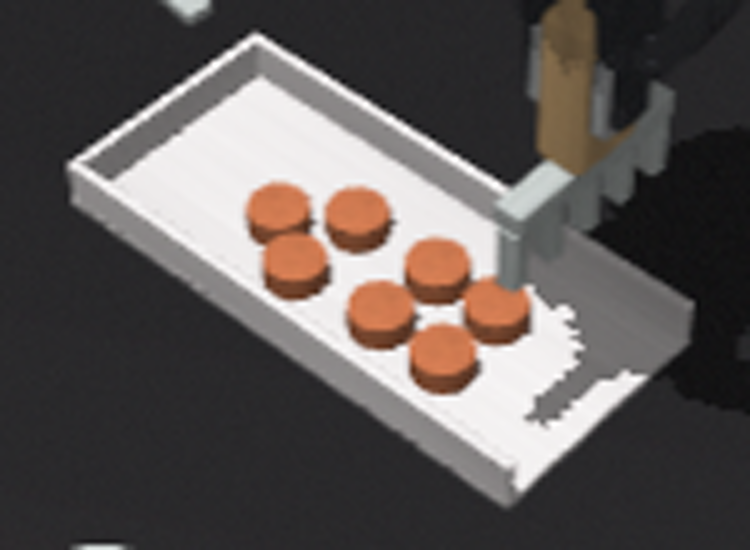

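All seven pucks now lie flat on the floor, one deep, with nothing behind the rake. Next is touchdown at the open end, plus a stiffness check.

```bash
python3 - <<'E'
from h import *
import json
robot.servo_line(at(TRAY,-108,0,146),v=100); robot.sleep(.4); f0=F(20)
hit=robot.servo_line(at(TRAY,-108,0,130),v=8,contact_N=2)
robot.sleep(.15); f=F(12)-f0; p=readout.get_ee_pos(); print(hit,p.round(2),f.round(2))
z=p[2]
for dz in (0,-.3,-.6):
    robot.servo_line(at(TRAY,-108,0,z+dz),v=10); robot.sleep(.1); f=F(12)-f0; print(dz,readout.get_ee_pos().round(2),f.round(2))
    if f[2]>3: break
json.dump(dict(f0=list(f0),z=z+dz),open("st.json","w")); print(readout.get_time())
E
```

```text
True [526.84  14.82 138.31] [ 0.05 -0.12  7.12]
0 [526.93  14.79 138.35] [0.24 0.09 3.92]
17.6167
```

```bash
cat > stroke.py <<'E'
from h import *
import json,sys
st=json.load(open("st.json")); f0=np.array(st["f0"]); z=st["z"]; x=st.get("x",-108.); xe=float(sys.argv[1])
u=np.array([np.cos(TRAY[2]),np.sin(TRAY[2]),0])
log=[];res=0
while x<xe-.01:
    dx=4 if x<-80 or x>10 else 6
    x=min(x+dx,xe); robot.servo_line(at(TRAY,x,0,z),v=40)
    f=F(6)-f0; res=-f@u; fz=f[2]
    log.append((round(x),round(z,2),round(fz,1),round(res,1)))
    z-=np.clip(.06*(3.5-fz),-.3,.25)
    if res>4.5 or fz>9: break
json.dump(dict(f0=list(f0),z=z,x=x),open("st.json","w")); print(log); print(readout.get_time(),readout.get_ee_pos().round(1))
E
python3 stroke.py -70
```

```text
[(-104, 138.31, np.float64(4.4), np.float64(1.1)), (-100, np.float64(138.36), np.float64(3.6), np.float64(0.7)), (-96, np.float64(138.37), np.float64(3.9), np.float64(0.7)), (-92, np.float64(138.4), np.float64(3.0), np.float64(0.5)), (-88, np.float64(138.36), np.float64(3.2), np.float64(0.7)), (-84, np.float64(138.34), np.float64(3.3), np.float64(0.6)), (-80, np.float64(138.34), np.float64(3.9), np.float64(1.3)), (-74, np.float64(138.36), np.float64(3.4), np.float64(0.6)), (-70, np.float64(138.35), np.float64(3.6), np.float64(1.2))]
20.3667 [534.5 -22.7 138.3]
```

```bash
python3 stroke.py 15 | sed 's/np.float64//g'
```

```text
[(-64, 138.36, (3.9), (0.2)), (-58, (138.38), (3.4), (1.0)), (-52, (138.37), (3.1), (0.6)), (-46, (138.35), (3.8), (1.3)), (-40, (138.37), (3.8), (0.8)), (-34, (138.39), (3.0), (0.6)), (-28, (138.36), (3.4), (1.1)), (-22, (138.35), (3.3), (0.7)), (-16, (138.34), (3.6), (0.9)), (-10, (138.35), (3.5), (0.6)), (-4, (138.35), (3.4), (0.9)), (2, (138.34), (4.2), (1.2)), (8, (138.38), (3.7), (1.3)), (14, (138.39), (4.0), (1.0)), (15, (138.42), (3.4), (1.8))]
25.5667 [ 551.5 -105.5  138.4]
```

```bash
sed -i 's/dx=.*/dx=1.5/; s/v=40/v=20/; s/res>4.5/res>3.5/' stroke.py; python3 stroke.py 45 | sed 's/np.float64//g'; python3 - <<'E'
from h import *
a=[]
for n,x in (("top",(225,305,290,415)),("scene",(180,290,250,400))):
    c=vision.read_camera(n); a.append(cv2.resize(c["frame"][x[0]:x[1],x[2]:x[3],::-1],(400,int(400*(x[1]-x[0])/(x[3]-x[2]))),interpolation=cv2.INTER_CUBIC))
cv2.imwrite("pics/v4.png",np.vstack(a))
E
```

```text
[(16, 138.41, (3.7), (3.0)), (18, (138.42), (3.4), (1.7)), (20, (138.42), (3.2), (1.9)), (21, (138.41), (3.5), (2.0)), (22, (138.4), (3.2), (2.4)), (24, (138.39), (3.0), (2.0)), (26, (138.35), (3.0), (1.5)), (27, (138.32), (3.3), (2.1)), (28, (138.31), (4.0), (2.0)), (30, (138.34), (3.8), (1.9)), (32, (138.36), (4.0), (1.6)), (33, (138.39), (3.4), (2.2)), (34, (138.38), (3.9), (3.1)), (36, (138.4), (5.0), (4.8))]
29.7667 [ 555.5 -125.5  138.4]
```

View pics/v4.png

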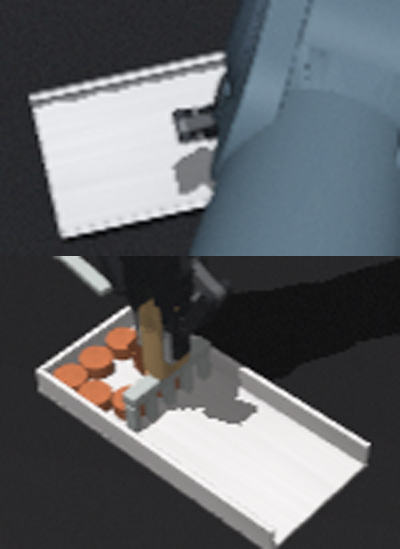

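```bash
cat > press.py <<'E'
from h import *
import json,sys
st=json.load(open("st.json")); f0=np.array(st["f0"]); z=st["z"]; x=st["x"]; tgt=float(sys.argv[1]); hold=float(sys.argv[2])
u=np.array([np.cos(TRAY[2]),np.sin(TRAY[2]),0]); log=[]; t_in=None; t0=readout.get_time()
while readout.get_time()-t0<8:
    f=F(6)-f0; res=-f@u; fz=f[2]; t=readout.get_time()
    log.append((round(t,2),round(x,2),round(z,2),round(float(fz),1),round(float(res),1)))
    if abs(res-tgt)<1.2: t_in=t_in or t
    else: t_in=None
    if t_in and t-t_in>hold: break
    if res>12 or fz>10: x-=.5; z+=.2
    else:
        if abs(res-tgt)>.5: x+=np.clip(.08*(tgt-res),-.3,.4)
        if abs(fz-3)>.7: z-=np.clip(.05*(3-fz),-.25,.1)
    robot.servo_line(at(TRAY,x,0,z),v=15)
json.dump(dict(f0=list(f0),z=z,x=x),open("st.json","w"))
for l in log: print(*l)
print(t_in,readout.get_ee_pos().round(2))
E
python3 press.py 8.6 1.5
```

```text
29.92 36.0 138.5 4.5 5.2
30.22 36.27 138.57 4.2 5.5
30.52 36.52 138.63 4.6 5.8
30.82 36.74 138.71 3.7 5.8
31.12 36.97 138.71 4.0 6.0
31.42 37.18 138.76 4.2 6.4
31.72 37.35 138.82 4.3 6.9
32.02 37.48 138.89 3.6 7.2
32.32 37.59 138.89 4.0 7.3
32.62 37.7 138.93 4.0 7.2
32.92 37.81 138.99 3.8 7.4
33.22 37.9 139.02 3.7 7.4
33.52 38.0 139.06 3.7 7.2
33.82 38.11 139.1 3.7 7.5
34.12 38.2 139.1 3.4 7.6
34.42 38.28 139.1 3.7 8.0
34.72 38.33 139.1 3.8 7.8
35.02 38.39 139.14 4.2 8.0
35.32 38.44 139.19 3.6 7.9
35.62 38.49 139.19 3.7 8.0
33.8167 [ 555.09 -126.65  138.4 ]
```

```bash
sed -i 's/abs(res-tgt)<1.2/abs(res-tgt)<.8/; s/np.clip(.08\*/np.clip(.3*/; s/abs(res-tgt)>.5/abs(res-tgt)>.3/' press.py; python3 press.py 8.7 1.6
```

```text
35.67 38.49 139.19 3.8 7.5
35.97 38.85 139.24 4.2 8.7
36.27 38.85 139.3 3.7 8.2
36.57 38.99 139.33 4.0 9.0
36.87 38.99 139.39 3.3 8.0
37.17 39.19 139.39 4.2 9.0
37.47 39.19 139.44 3.4 8.4
37.77 39.19 139.44 3.9 8.4
35.9667 [ 554.87 -127.11  138.48]
```

```bash
python3 - <<'E'
from h import *
q=quat(TRAY[2],-1)
robot.servo_line(at(TRAY,37,0,138.6),v=10)
robot.servo_line(at(TRAY,22,0,140),v=40)
robot.servo_line(at(TRAY,15,0,240),v=120)
robot.movep(at(REST,0,0,240),quat(REST[2],-1)); robot.sleep(.2)
print(readout.get_time(),readout.get_opening(),readout.get_ee_pos())
a=[]
for n,x in (("top",(225,305,290,415)),("scene",(200,370,250,480))):
    c=vision.read_camera(n); save(c,n+"5.png"); a.append(cv2.resize(c["frame"][x[0]:x[1],x[2]:x[3],::-1],(480,int(480*(x[1]-x[0])/(x[3]-x[2]))) if n=="scene" else (375,240),interpolation=cv2.INTER_CUBIC))
a[0]=cv2.copyMakeBorder(a[0],0,0,0,105,0); cv2.imwrite("pics/v5.png",np.vstack(a))
E
```

```text
41.0583 0.23930456840563635 [545.20659729 208.53632425 239.98600293]
```

View pics/v5.png

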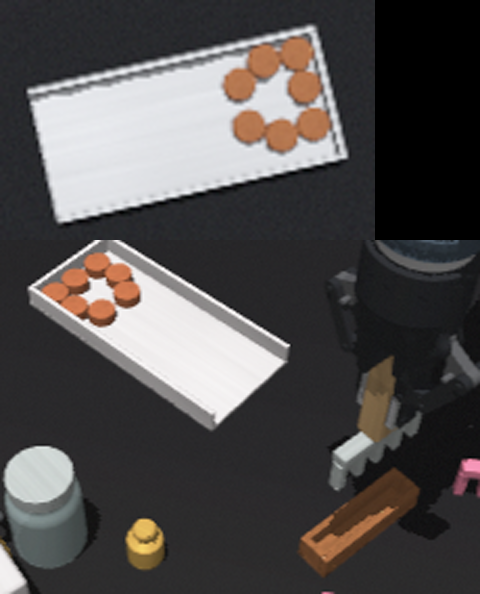

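All seven pucks lie flat and closed up at the closed end: top-crop pixels x 225–330, y 35–150. The rake is upright over its empty rest at about (370,520). Next I'll set it down.

```bash
python3 - <<'E'
from h import *
robot.servo_line(at(REST,0,0,170),v=100); robot.sleep(.3)
a=readout.get_ee_pos(); f0=F(10)
hit=robot.servo_line(at(REST,0,0,138),v=15,contact_N=3)
robot.sleep(.1); print(a.round(1),hit,readout.get_ee_pos().round(2),(F()-f0).round(2),readout.get_time())
c=vision.read_camera("scene"); cv2.imwrite("pics/v6.png",cv2.resize(c["frame"][220:380,350:510,::-1],(560,560),interpolation=cv2.INTER_CUBIC))
E
```

```text
[545.2 209.9 170.6] True [544.8  209.83 140.32] [-0.39 -0.21  7.78] 44.3167
```

View pics/v6.png

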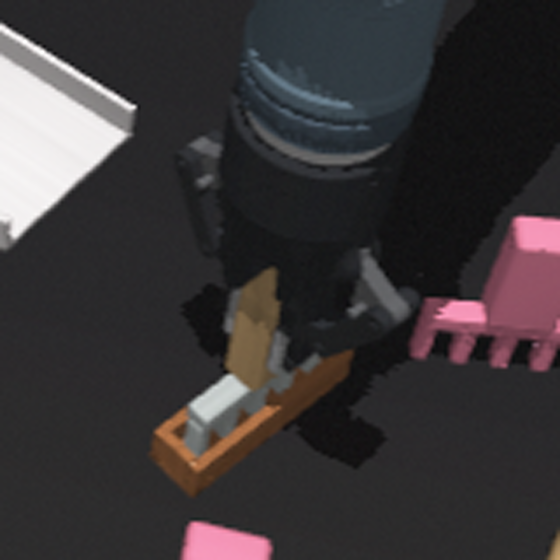

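The rake's tines stand in the slot at about (250,400) in the crop, at the same TCP height of 140.3 mm as when it was picked up. I'll release it and back off.

```bash
python3 - <<'E'
from h import *
robot.servo_line(at(REST,0,0,140.6),v=10)
fingers.gripper_to(1.0); robot.sleep(.3)
robot.servo_line(at(REST,0,0,260),v=100)
robot.move_joints([-1.0,0.377,0.081,1.274,0,1.0]); robot.sleep(.5)
a=[]
for n,x in (("top",(225,305,220,420)),("scene",(200,370,250,480))):
    c=vision.read_camera(n); a.append(cv2.resize(c["frame"][x[0]:x[1],x[2]:x[3],::-1],(400,int(400*(x[1]-x[0])/(x[3]-x[2]))),interpolation=cv2.INTER_CUBIC))
cv2.imwrite("pics/v7.png",np.vstack(a)); print(readout.get_time())
E
```

```text
50.0333
```

View pics/v7.png

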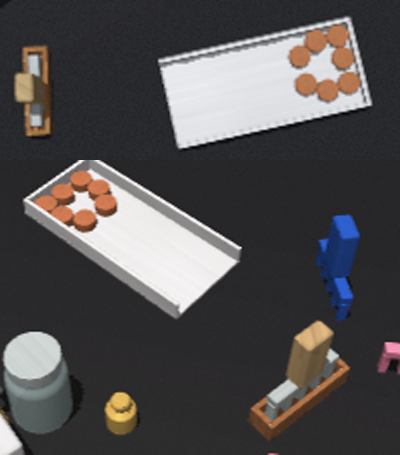

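The rake stands upright in its rest at about (32,90) in the top crop. The pucks lie flat at the closed end at about (325,60), and the arm is clear, so I'm handing in.

```bash
python3 -c "
from workcell import ticket
print(ticket.job_done())"
```

```text
the job is handed in; nothing more can be done
None
```

I handed the job in at about 50 s: all seven pucks lie flat and one deep in a closed-up ring with a gap in its middle at the closed end, pressed there at about 8–9 N for over a second (highest reading 9 N, so under 1.5 kg), with the rake back upright in its rest and nothing else touched; no verdict was returned.

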